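Lock a castle nut at its next slot

TASK

Turn the brass castle nut on the axle stub clockwise just as far as the next slot that lines up with the cross hole in the spindle (not back to the slot before, and not past it) and let go of it. Then lift the locking pin by its shank out of the black block, lay it down flat on the bench and let go, take it again by its red head, push it fully home through the slot and the cross hole, and leave it there. Do not disturb the jar, the glue bottle, the spool or the dowel.

Things in the scene. Friction and masses are not known exactly. Their poses are not given: they have to be found in the camera images.
- axle_stub: grey axle stub fixed to the bench by a round flange 120 mm across. Origin: centre of its underside, on the bench, z up. Its x axis is the direction of the cross hole (shown by a yellow line painted on the spindle's end); the pin may go in from either side. Hub 80 mm across up to z = 48 mm, washer 66 mm across up to 55, then the nut; steel spindle 30 mm across, top at 104.
- cross_hole (a point): centre of the cross hole, on the spindle's axis 87.5 mm above the bench. The hole is round, 11 mm wide, slightly chamfered, and runs horizontally through the spindle, which is 24 mm long there. Axes as the axle stub's.
- castle_nut (a joint): brass castle nut: its angle in rad, growing clockwise from above (tightening). Six slots 11 mm wide, open at the top, one over the middle of each flat. At 0 two slots are in line with the cross hole (two flats square to it), and again at 1.047 (60 degrees). It starts at 0.30 to 0.80, so the next slot is 1.047. Stiff, about 0.3 N m of friction; stays where it is left.
- nut_grip (a point): point on the nut's axis, 72 mm above the bench, where two opposite flats can be gripped from above; turns with the nut, its x axis runs through the middle of two flats (at nut angle 0: the stub's x axis). Hexagon 56 mm across flats, from 56 to 82 mm above the bench; above it the toothed crown, 54 mm across, up to 96; slot floors at 82.
- pin_block: black block fixed to the bench, 116 x 60 x 46 mm. Origin: centre of its underside, long side along x. The pin lies in it along x, tip to +x, axis at z = 32 mm, shoulder at x = -23. The head is sunk in a pocket (2 mm beside it, walls 4 mm higher); the tip lies in an 11 mm groove at +x. From x = -22 to +22 a cut-out across the block, floor at z = 12, leaves the shank free for fingers.
- lock_pin: loose pin, about 60 g: red square head 20 x 20 x 30 mm, steel shank 7 mm thick, 70 mm long, round tip. Origin: on its axis at the shoulder, where shank meets head; x to the tip. It balances inside the head, so it lies level on the bench, axis 10 mm up. Fully home, the shoulder meets the nut's flat, 28 mm from the spindle's axis; let go, it may droop by up to 6 degrees.
- pin_mid (a point): point on the pin's axis 28 mm from the shoulder along the shank: fully home it lies at the centre of the cross hole
- pin_head (a point): centre of the pin's red head, 15 mm behind the shoulder
- jar: white plastic jar with a black lid, 62 mm across, 80 mm high, stands loose; leave alone. Origin: centre of its underside
- glue_bottle: white glue bottle with a red cap, 48 mm across, 134 mm high, stands loose; leave alone. Origin: centre of its underside
- spool_1: thread spool, black with white ends, 41 mm across, 52 mm high, stands loose; leave alone. Origin: centre of its underside
- dowel: beech dowel, 22 mm across, 75 mm high, stands loose; leave alone. Origin: centre of its underside
Not all that is in view belongs to the job. Leave any purple or turquoise look-alike of the lock_pin alone.

How it is judged:
By the outcome, as a careful person would: the job done as asked, in the order asked, and still so for the second after the job is handed in, with the robot touching nothing.
It also fails if it takes over 69 s, if anything falls off the work surface, if the arm or the gripper's body presses on something with over 40 N, if the wrist force passes 120 N, or if a joint passes its speed limit or range.

ROBOT

A 7-joint arm with a two-finger parallel gripper is mounted at the origin on a cart in front of the work surface, level with it; the furniture and walls round the work are solid. World frame = base frame: x ahead of the robot, y to its left, z up, the work surface at z = 0. Lengths are in m, angles in rad, forces in N, time in s.
With the tool pointing down it reaches from about 0.425 to 0.925 m from the base axis. Payload 6.8 kg.
Tool frame: the origin (TCP) lies between the finger pads; the fingertips stand finger_overhang ahead of it and the grasp point (between the pads) lies 6 mm ahead of it (finger_overhang is the distance from the TCP to the fingertips, in m); z points along the fingers, y is the line along which they close (so a half turn about z gives the same grasp; the last joint's range is limited). The gripper opens to 85 mm and grips with 20 to 120 N. Pads are 22 mm wide; open, the fingers measure 114 mm over their backs; the gripper's body (76 mm by 85 mm) begins 54 mm behind the grasp point. The pads swing forward as they close: fully open they stand 13 mm farther back than shut.
Start: joints at [-1.435, 0.477, 0.022, 1.555, -0.011, 1.109, -0.083], TCP at [0.163, 0.655, 0.256] pointing down, gripper open.
Joint ranges: [-2.96, 2.96], [-0.34, 2.1], [-1.41, 1.46], [0.24, 2.44], [-1.37, 4.51], [0.17, 1.92], [-2.96, 2.96]. Speed limits (rad/s): [2.39, 2.39, 3.14, 3.14, 3.14, 3.14, 3.14].

INTERFACE

Orientations are given as a unit quaternion [w, x, y, z].
In Python, from station import * gives the robot as it stands.
- The arm moves only by the tool drive_tool, never from a script. Its argument "increments" is a list of rows, each an object of numbers: "claw": the finger opening in m, from 0 to 0.0854; "dx", "dy", "dz": the shift along the tool's x, y, z in m; "wx", "wy", "wz": the turn, a rotation vector about the tool's x, y, z in degrees. A call has 1 to 20 rows; each row shifts and turns the commanded pose from where the row before left it, along the tool's axes as they then stand; what a row does not reach is not made up. A row lasts 1/8 s, in which the tool goes at most 62.5 mm and 10.7 degrees, less where a joint would pass 70% of its speed; a pose out of reach is approached as far as the arm can. A call with a gripper value outside its range is refused whole. The fingers move at their own pace and stop on an object; "newtons" is the grip in N (left out, the last holds). Time passes only in rows, so rows that do not move let the fingers close. It gives the time, the measured TCP pose, the force, the opening and the grip force at its end, in the units of the state.
- get_obs(): the state, without advancing time (a new reading comes with each control period).
- read_camera(name): name is "scene" or "top" or "wrist"; returns (picture, depth): 384x512x3 uint8, red, green, blue; 384x512 float32, m along the optical axis (not along the pixel's ray), 0 where there is no reading.
- calibration(name): a dict with "intrinsics" (3x3 intrinsics, pixels), "k1" (the pictures are not rectified: a ray, as slopes to the right and down, at radius r is drawn at 1 + k1 r^2 times it, then the intrinsics apply), "R" (3x3) and "t" (3): a world point X has camera coordinates R X + t; the wrist camera has in their place "mount" (4x4, takes a point from camera to tool coordinates, whose origin is the TCP and whose axes are the flange's). Camera axes: x right, y down, z forward; pixel columns grow to the right and rows downward; lengths in m; the calibration is good to about 2 mm. A picture is of the moment at which its call begins: read the wrist's pose just before it. calibration takes no time and is no camera call.
- hand_in(): hands the job in; it is judged then, once.
The state is a dict: "t": time; "q": joint angles; "joint_vel": joint speeds; "joint_torque": joint torques, N m; "eef_pos": TCP position; "tool_rot": TCP orientation; "contact_force": force on the tool from outside, world axes, zero at the start; "torque": the same for the moment, N m; "gripper_width": opening from 0.0 (shut) to 1.0 (fully open); "grasp_force": force on a finger pad.
Only numpy, scipy, OpenCV 4.12 (cv2) and the standard library are available. Lean on these libraries where they do the work, as an engineer would, in place of code of your own. Each camera call takes 0.05 s, during which the arm holds its last target. There are 200 camera calls.

## Working session

There is one attempt and no reset: what is moved stays moved. The work goes in short steps, Python scripts to look and compute and a tool call to move; the robot and the scene stay as the last step left them, time stands still between calls to the robot, and variables do not carry over. Pictures are saved under pics/ and viewed, at most 13 in all, crops included, and the job is handed in when it is done.

Besides the shell and the picture viewer there is one more tool, called after "Emit:" as name(argument=value, ...) on one line, values as JSON. drive_tool: Moves the arm, as the interface text tells. Its arguments: {"type":"object","properties":{"increments":{"type":"array","items":{"type":"object","properties":{"claw":{"type":"number"},"dx":{"type":"number"},"dy":{"type":"number"},"dz":{"type":"number"},"wx":{"type":"number"},"wy":{"type":"number"},"wz":{"type":"number"}}}},"newtons":{"type":"number"}},"required":["increments"]}

```bash
ls; mkdir -p pics
cat > h.py <<'E'
from station import *
import numpy as np, cv2
from scipy.spatial.transform import Rotation as Ro
def cam(n):
    c=calibration(n); K=np.array(c["intrinsics"]); k1=c["k1"]
    if "R" in c: R=np.array(c["R"]);t=np.array(c["t"])
    else:
        o=get_obs(); q=o["tool_rot"]; T=np.eye(4);T[:3,:3]=Ro.from_quat([q[1],q[2],q[3],q[0]]).as_matrix();T[:3,3]=o["eef_pos"]
        M=np.linalg.inv(T@np.array(c["mount"]));R=M[:3,:3];t=M[:3,3]
    return K,k1,R,t
def rays(C,uv):
    K,k1,R,t=C; uv=np.atleast_2d(np.float64(uv))
    p=cv2.undistortPoints(uv.reshape(-1,1,2),K,np.array([k1,0,0,0.])).reshape(-1,2)
    return -R.T@t, np.c_[p,np.ones(len(p))]@R
def onplane(C,uv,z):
    o,d=rays(C,uv); return o+d*((z-o[2])/d[:,2])[:,None]
def depthpts(C,uv,dep):
    o,d=rays(C,uv); return o+d*np.asarray(dep)[:,None]
def proj(C,X):
    K,k1,R,t=C; return cv2.projectPoints(np.float64(X).reshape(-1,1,3),cv2.Rodrigues(R)[0],t,K,np.array([k1,0,0,0.]))[0].reshape(-1,2)
E
python3 - <<'E'
from h import *
o=get_obs();print({k:np.round(v,4) for k,v in o.items()})
for n in("scene","top","wrist"):
    C=cam(n); p,d=read_camera(n); np.savez(f"pics/{n}0.npz",p=p,d=d); cv2.imwrite(f"pics/{n}0.png",p[:,:,::-1]); print(n,C[0].round(1).tolist(),C[1],(-C[2].T@C[3]).round(3))
E
```

```text
pics
{'t': np.float64(0.0), 'q': array([-1.4351,  0.4778,  0.0223,  1.5565, -0.0115,  1.1093, -0.0831]), 'joint_vel': array([-0.0011,  0.0006, -0.0008,  0.0005, -0.0013, -0.    , -0.0021]), 'joint_torque': array([-4.00000e-04, -5.96465e+01,  1.60800e+00, -2.81189e+01,
        1.25000e-02,  9.50000e-03,  0.00000e+00]), 'eef_pos': array([0.1628, 0.6545, 0.2553]), 'tool_rot': array([-1.000e-04,  1.216e-01,  9.926e-01, -9.000e-04]), 'contact_force': array([ 0.5435, -0.2734, -0.38  ]), 'torque': array([0.0691, 0.0313, 0.018 ]), 'grasp_force': np.float64(0.0), 'gripper_width': np.float64(0.9984)}
scene [[399.3, 0.0, 256.6], [0.0, 399.3, 192.6], [0.0, 0.0, 1.0]] 0.0005381162821237646 [0.154 0.599 0.933]
top [[365.9, 0.0, 253.7], [0.0, 365.9, 193.5], [0.0, 0.0, 1.0]] -0.009013797685815669 [0.486 0.059 1.   ]
wrist [[305.5, 0.0, 256.3], [0.0, 305.5, 189.6], [0.0, 0.0, 1.0]] -0.044580910210693804 [0.098 0.671 0.373]
```

```bash
python3 -c "
import cv2
a=cv2.imread('pics/top0.png');b=cv2.imread('pics/scene0.png')
cv2.imwrite('pics/t.png',cv2.resize(a,(800,600),interpolation=cv2.INTER_CUBIC));cv2.imwrite('pics/s.png',cv2.resize(b,(800,600),interpolation=cv2.INTER_CUBIC))"
```

```text
(no output)
```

View pics/t.png

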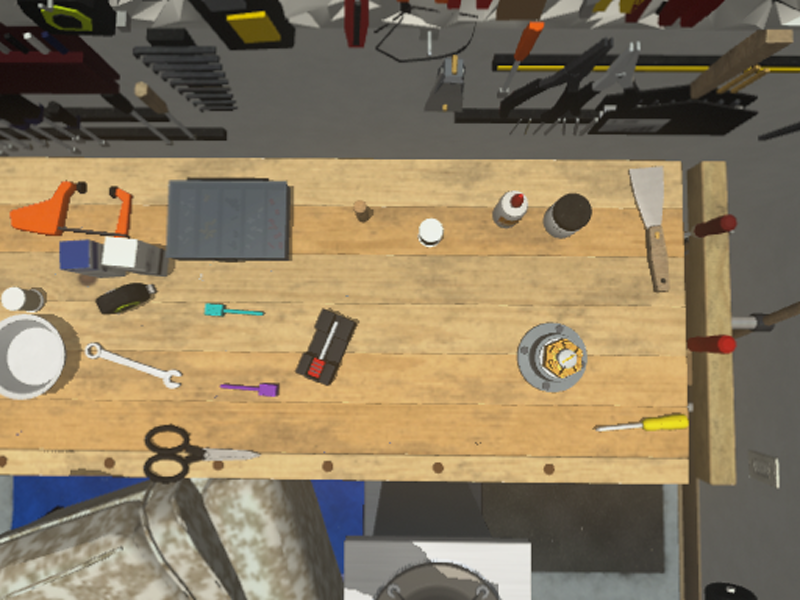

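View pics/s.png

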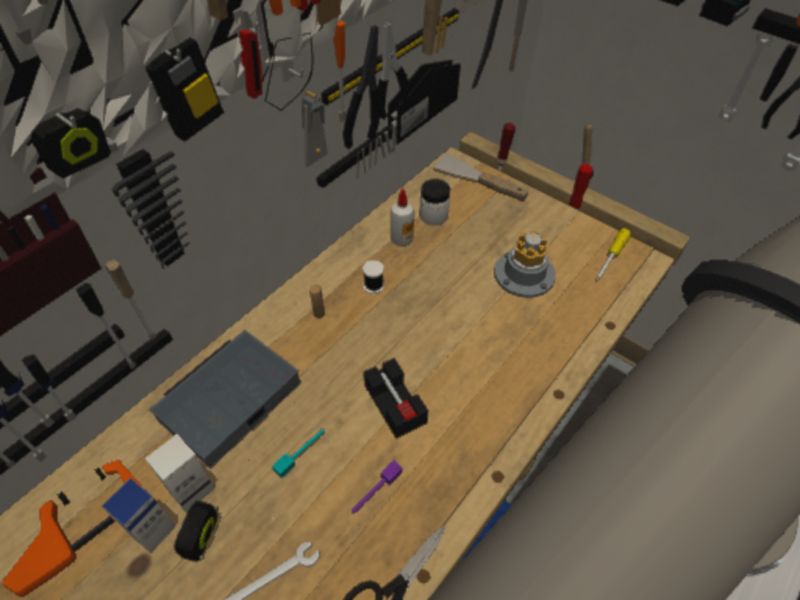

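The top view shows the stub at about (358,229) in native pixels and the pin block at about (209,222), with its red head at the lower left. The jar, glue bottle, spool and dowel are well to the back. Next I'll work out rough positions.

Run:
```python
from h import *
z=np.load("pics/top0.npz");p,d=z["p"],z["d"];C=cam("top")
hsv=cv2.cvtColor(p,cv2.COLOR_RGB2HSV)
s=1/1.5625
for n,uv,h in(("flange",(552,357),.01),("spindle",(568,359),.104),("redhead",(316,367),.042),("blocktop",(327,347),.046),("purple",(268,389),.01),("turq",(215,310),.01),("jar",(573,213),.08),("glue",(517,200),.134),("spool",(430,230),.052),("dowel",(361,208),.075),("driver",(600,429),.01)):
    print(n,onplane(C,np.array(uv)*s,h).round(3))
print(np.array(calibration("wrist")["mount"]).round(3))
# block: dark pixels near
b=(p.max(2)<75); m=np.zeros_like(b); m[185:255,180:240]=1; b=(b&m).astype(np.uint8)
k=max(cv2.findContours(b,cv2.RETR_EXTERNAL,cv2.CHAIN_APPROX_NONE)[0],key=cv2.contourArea)
print(cv2.minAreaRect(k)); print(onplane(C,cv2.boxPoints(cv2.minAreaRect(k)),.046).round(3))
```

```text
flange [[ 0.465 -0.196  0.01 ]]
spindle [[ 0.464 -0.197  0.104]]
redhead [[0.445 0.205 0.042]]
blocktop [[0.478 0.187 0.046]]
purple [[0.405 0.292 0.01 ]]
turq [[0.54  0.388 0.01 ]]
jar [[ 0.7   -0.214  0.08 ]]
glue [[ 0.707 -0.113  0.134]]
spool [[0.676 0.017 0.052]]
dowel [[0.707 0.131 0.075]]
driver [[ 0.344 -0.277  0.01 ]]
[[ 0.001 -0.964 -0.264  0.067]
 [ 1.     0.001  0.001  0.   ]
 [-0.001 -0.264  0.964 -0.117]
 [ 0.     0.     0.     1.   ]]
((214.80865478515625, 223.86135864257812), (10.095218658447266, 42.68329620361328), 22.932100296020508)
[[0.428 0.205 0.046]
 [0.53  0.164 0.046]
 [0.52  0.139 0.046]
 [0.418 0.181 0.046]]
```

Emit:
drive_tool(increments=[{"dx": -0.042,"dy": -0.0378},{"dx": -0.042,"dy": -0.0378},{"dx": -0.042,"dy": -0.0378},{"dx": -0.042,"dy": -0.0378},{"dx": -0.042,"dy": -0.0378},{"dx": -0.042,"dy": -0.0378},{"dx": -0.042,"dy": -0.0378},{"dx": -0.042,"dy": -0.0378},{"dx": -0.042,"dy": -0.0378},{"dx": -0.042,"dy": -0.0378},{"wz": 8},{}])

```text
schema error: expected keys claw, dx, dy, dz, wx, wy, wz
```

Run:
```python
from h import *
import station
print([a for a in dir(station) if a[0]!='_'], getattr(station,'finger_overhang',None))
o=get_obs();print(o['t'],o['eef_pos'],o['tool_rot'],o['q'].round(2))
C=cam("wrist");p,d=read_camera("wrist");np.savez("pics/w1.npz",p=p,d=d,K=C[0],R=C[2],t=C[3]);cv2.imwrite("pics/w1.png",p[:,:,::-1])
```

```text
['PlanningError', 'calibration', 'finger_overhang', 'get_obs', 'hand_in', 'read_camera'] 0.025
0.15 [0.16284924 0.65464398 0.25555093] [-3.68302791e-05  1.21573314e-01  9.92582210e-01 -6.95351809e-04] [-1.44  0.48  0.02  1.56 -0.01  1.11 -0.08]
```

View pics/w1.png

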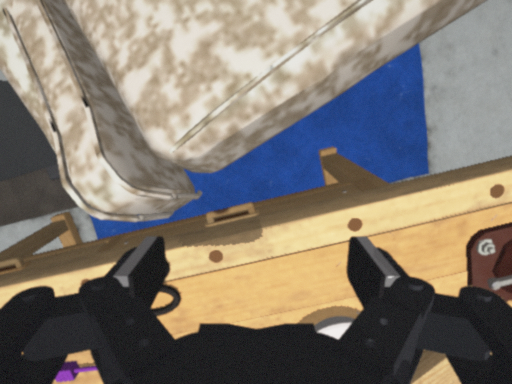

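Emit:
drive_tool(increments=[{"claw": 0.085,"dx": -0.042,"dy": -0.0378,"dz": 0,"wx": 0,"wy": 0,"wz": 0},{"claw": 0.085,"dx": -0.042,"dy": -0.0378,"dz": 0,"wx": 0,"wy": 0,"wz": 0},{"claw": 0.085,"dx": -0.042,"dy": -0.0378,"dz": 0,"wx": 0,"wy": 0,"wz": 0},{"claw": 0.085,"dx": -0.042,"dy": -0.0378,"dz": 0,"wx": 0,"wy": 0,"wz": 0},{"claw": 0.085,"dx": -0.042,"dy": -0.0378,"dz": 0,"wx": 0,"wy": 0,"wz": 0},{"claw": 0.085,"dx": -0.042,"dy": -0.0378,"dz": 0,"wx": 0,"wy": 0,"wz": 0},{"claw": 0.085,"dx": -0.042,"dy": -0.0378,"dz": 0,"wx": 0,"wy": 0,"wz": 0},{"claw": 0.085,"dx": -0.042,"dy": -0.0378,"dz": 0,"wx": 0,"wy": 0,"wz": 0},{"claw": 0.085,"dx": -0.042,"dy": -0.0378,"dz": 0,"wx": 0,"wy": 0,"wz": 0},{"claw": 0.085,"dx": -0.042,"dy": -0.0378,"dz": 0,"wx": 0,"wy": 0,"wz": 0},{"claw": 0.085,"dx": 0,"dy": 0,"dz": 0,"wx": 0,"wy": 0,"wz": 8},{"claw": 0.085,"dx": 0,"dy": 0,"dz": 0,"wx": 0,"wy": 0,"wz": 0}])

```text
t: 1.7
eef_pos: [0.4793, 0.1864, 0.2562]
tool_rot: [-0.0, 0.191, 0.982, -0.0]
contact_force: [-0.1, -0.4, 0.1]
gripper_width: 0.997
grasp_force: 0.0
```

```bash
cat > snap.py <<'E'
from h import *
import sys
o=get_obs();print(o['t'],o['eef_pos'].round(4),o['tool_rot'].round(4),o['q'].round(2))
C=cam("wrist");p,d=read_camera("wrist");np.savez(f"pics/{sys.argv[1]}.npz",p=p,d=d,K=C[0],k1=C[1],R=C[2],t=C[3]);cv2.imwrite(f"pics/{sys.argv[1]}.png",p[:,:,::-1])
E
python3 snap.py w2
```

```text
1.7 [0.4793 0.1864 0.2562] [-1.000e-04  1.906e-01  9.817e-01 -0.000e+00] [-0.74  0.21  0.29  1.95 -0.07  0.99  0.77]
```

View pics/w2.png

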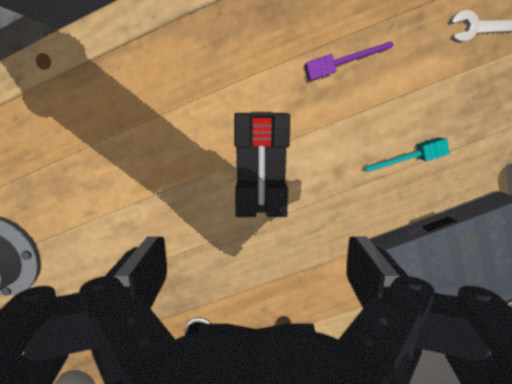

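The wrist view shows the block square in the picture. The red head is at rows 118–146 and column 262, and the shank runs straight down to row 206. Now for the pin position, then a move to the stub.

```bash
cat > pin.py <<'E'
from h import *
import sys
z=np.load(f"pics/{sys.argv[1]}.npz");p=z["p"].astype(int);C=(z["K"],float(z["k1"]),z["R"],z["t"])
r=((p[...,0]>120)&(p[...,1]<70)&(p[...,2]<70)).astype(np.uint8)
k=max(cv2.findContours(cv2.morphologyEx(r,cv2.MORPH_CLOSE,np.ones((5,5))),0,1)[0],key=cv2.contourArea)
(c,s,a)=cv2.minAreaRect(k); print("head rect",c,s,a); zh,za=float(sys.argv[2]),float(sys.argv[3])
H=onplane(C,cv2.boxPoints((c,s,a)),zh); print("head",H.mean(0).round(4))
w=(p.min(2)>110)&(p.max(2)-p.min(2)<30); x,y=np.int32(c); M=np.zeros_like(w); M[y-75:y+95,x-75:x+75]=1
n,l,st,ce=cv2.connectedComponentsWithStats((w&M).astype(np.uint8)); i=1+st[1:,4].argmax(); print(st[i])
v,u=np.where(l==i); P=onplane(C,np.c_[u,v],za)[:,:2]; m=P.mean(0); e=np.linalg.svd(P-m,full_matrices=False)[2][0]
if (m-H.mean(0)[:2])@e<0:e=-e
q=(P-m)@e; print("shank mid",m.round(4),"dir deg",np.degrees(np.arctan2(e[1],e[0])).round(2),"ext",q.min().round(4),q.max().round(4),"head->mid",((m-H.mean(0)[:2])@e).round(4))
print("head offset from line",np.cross(e,H.mean(0)[:2]-m).round(4))
E
python3 pin.py w2 .042 .035 2>/dev/null
```

```text
head rect (261.5, 131.5) (27.0, 17.0) 90.0
head [0.4439 0.2071 0.042 ]
[259 146   6  58 266]
shank mid [0.4841 0.1911] dir deg -22.34 ext -0.027 0.0391 head->mid 0.0433
head offset from line -0.0005
```

Emit:
drive_tool(increments=[{"claw": 0.085,"dx": -0.0186,"dy": -0.0515,"dz": 0,"wx": 0,"wy": 0,"wz": 0},{"claw": 0.085,"dx": -0.0186,"dy": -0.0515,"dz": 0,"wx": 0,"wy": 0,"wz": 0},{"claw": 0.085,"dx": -0.0186,"dy": -0.0515,"dz": 0,"wx": 0,"wy": 0,"wz": 0},{"claw": 0.085,"dx": -0.0186,"dy": -0.0515,"dz": 0,"wx": 0,"wy": 0,"wz": 0},{"claw": 0.085,"dx": -0.0186,"dy": -0.0515,"dz": 0,"wx": 0,"wy": 0,"wz": 0},{"claw": 0.085,"dx": -0.0186,"dy": -0.0515,"dz": 0,"wx": 0,"wy": 0,"wz": 0},{"claw": 0.085,"dx": -0.0186,"dy": -0.0515,"dz": 0,"wx": 0,"wy": 0,"wz": 0},{"claw": 0.085,"dx": 0,"dy": 0,"dz": 0,"wx": 0,"wy": 0,"wz": 0},{"claw": 0.085,"dx": 0,"dy": 0,"dz": 0,"wx": 0,"wy": 0,"wz": 0}])

```text
t: 2.88
eef_pos: [0.4654, -0.1948, 0.2561]
tool_rot: [-0.0, 0.189, 0.982, 0.0]
contact_force: [-0.3, 0.1, 0.5]
gripper_width: 0.992
grasp_force: 0.0
```

```bash
python3 snap.py w3; python3 -c "
import cv2
a=cv2.imread('pics/w3.png')[110:260,155:355];cv2.imwrite('pics/w3c.png',cv2.resize(a,(800,600),interpolation=cv2.INTER_CUBIC))"
```

```text
2.875 [ 0.4654 -0.1948  0.2561] [-3.00e-04  1.89e-01  9.82e-01  3.00e-04] [-0.21  0.21  0.56  1.99 -0.13  0.98  1.61]
```

View pics/w3c.png

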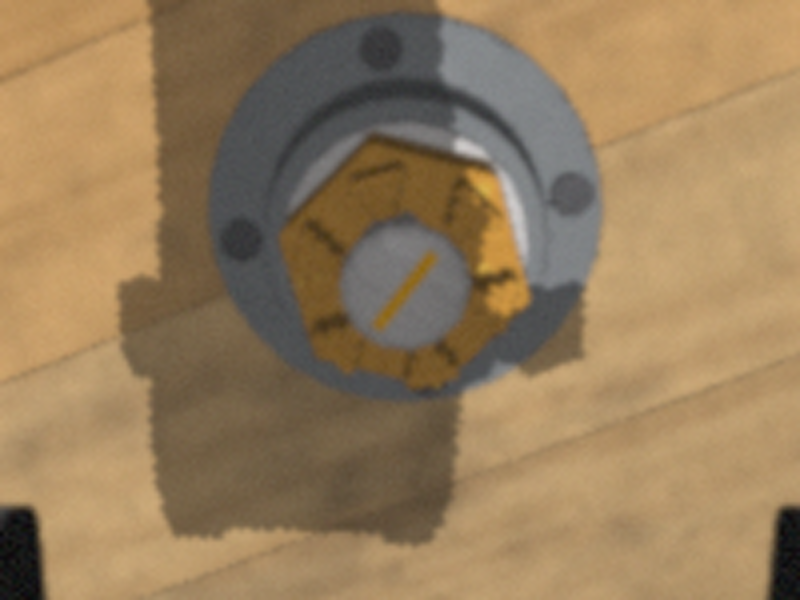

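The crop shows the yellow hole line running from about (378,327) to (434,255), with the spindle centre near (405,286) and the hexagon seen obliquely. I'll read the nut angle from the depth map, where slot floors are at 82 and teeth at 96.

```bash
cat > nut.py <<'E'
from h import *
import sys
z=np.load(f"pics/{sys.argv[1]}.npz");p=z["p"].astype(int);d=z["d"];C=(z["K"],float(z["k1"]),z["R"],z["t"])
v,u=np.mgrid[0:384,0:512]; X=depthpts(C,np.c_[u.ravel(),v.ravel()],d.ravel()).reshape(384,512,3)
near=np.hypot(X[...,0]-.465,X[...,1]+.197)<.05
# spindle top: grey & high
g=near&(X[...,2]>.098)&(p.max(2)-p.min(2)<45)
k=max(cv2.findContours(cv2.morphologyEx(g.astype(np.uint8),cv2.MORPH_CLOSE,np.ones((7,7))),0,1)[0],key=cv2.contourArea)
P=onplane(C,k.reshape(-1,2),.104)[:,:2]; (cx,cy),rr=cv2.minEnclosingCircle(P.astype(np.float32)*1000)
M=P.mean(0); A=np.c_[2*P,np.ones(len(P))]; s=np.linalg.lstsq(A,(P**2).sum(1),rcond=None)[0]; c=s[:2]; print("spindle",c.round(4),"r",np.sqrt(s[2]+c@c).round(4),"med z",np.median(X[...,2][g]).round(4))
# yellow line
Q=onplane(C,np.c_[u.ravel(),v.ravel()],.104).reshape(384,512,3)
r=np.hypot(Q[...,0]-c[0],Q[...,1]-c[1])
yl=(r<.0125)&(p[...,0]-p[...,2]>50)
L=Q[yl][:,:2]; m=L.mean(0); e=np.linalg.svd(L-m,full_matrices=False)[2][0]; th=np.degrees(np.arctan2(e[1],e[0]))%180
print("line mid",m.round(4),"n",yl.sum(),"hole dir deg",th.round(2))
# slots from depth: height by angle in annulus
R=np.hypot(X[...,0]-c[0],X[...,1]-c[1]); a=np.degrees(np.arctan2(X[...,1]-c[1],X[...,0]-c[0]))%60
ok=(R>.018)&(R<.0255)&(d>0)&(X[...,2]>.07)
lo=ok&(X[...,2]<.0885)
print("n",ok.sum(),lo.sum(),"z pct",np.percentile(X[...,2][ok],[5,25,50,75,95]).round(4))
for b in range(0,60,5):
    s_=ok&(a>=b)&(a<b+5); print(b,s_.sum(),np.median(X[...,2][s_]).round(4),(lo&s_).sum()/max(1,s_.sum()))
h=np.exp(1j*np.radians(6*a[lo])).sum()
ns=np.degrees(np.angle(h))/6; print("slot phase mod 60",round(ns%60,2),"|.|",abs(h)/max(1,lo.sum()),"hole mod 60",(th%60).round(2))
cw=(ns-th)%60; print("clockwise angle needed to next slot", round(cw,2), "nut angle now rad", round(np.radians(60-cw),3))
E
python3 nut.py w3
python3 - <<'E'
import cv2
a=cv2.imread('pics/w3.png')[140:215,220:295];a=cv2.resize(a,(600,600),interpolation=cv2.INTER_CUBIC);cv2.imwrite('pics/w3d.png',cv2.convertScaleAbs(a,alpha=1.6))
E
```

```text
spindle [ 0.6107 -0.2555] r 0.1313 med z 0.3127
line mid [ 0.6057 -0.2531] n 183 hole dir deg 63.33Traceback (most recent call last):
  File "nut.py", line 21, in <module>
    print("n",ok.sum(),lo.sum(),"z pct",np.percentile(X[...,2][ok],[5,25,50,75,95]).round(4))
                                        ~~~~~~~~~~~~~^^^^^^^^^^^^^^^^^^^^^^^^^^^^^^
    return _quantile_unchecked(
        a, q, axis, out, overwrite_input, method, keepdims, weights)
    return _ureduce(a,
                    func=_quantile_ureduce_func,
    ...<5 lines>...
                    overwrite_input=overwrite_input,
                    method=method)
    r = func(a, **kwargs)
    result = _quantile(arr,
                       quantiles=q,
    ...<2 lines>...
                       out=out,
                       weights=wgt)
    slices_having_nans = np.isnan(arr[-1, ...])
                                  ~~~^^^^^^^^^
IndexError: index -1 is out of bounds for axis 0 with size 0
```

View pics/w3d.png

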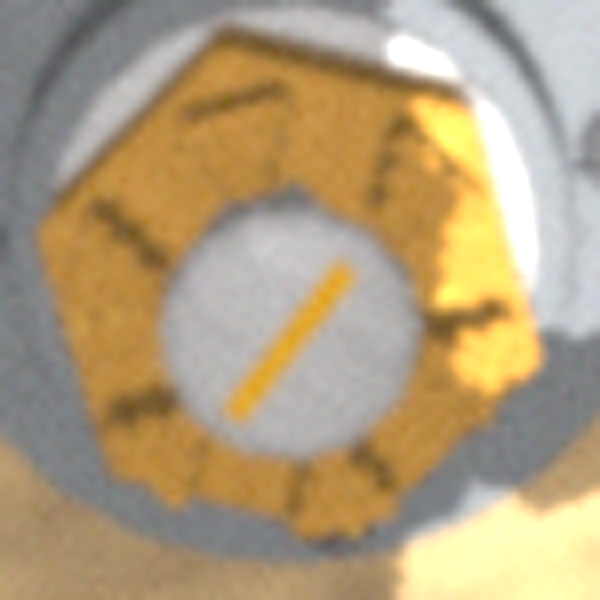

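The enlarged view shows a slot at the bottom, around (248,480), and the hole line at about 52°. The next slot is therefore about 23° clockwise. I'll make the depth mask stricter to get an exact value.

```bash
sed -i 's/^near=.*/near=(np.hypot(X[...,0]-.465,X[...,1]+.197)<.05)\&(d>.15)\&(X[...,2]<.13)\&(v<300)\&(np.abs(u-256)<90)/; s/ok=(R>/ok=near\&(R>/' nut.py
sed -i 's/^g=near.*/g=near\&(X[...,2]>.098)\&(p.max(2)-p.min(2)<45);print("near",near.sum(),g.sum(),np.percentile(X[...,2][near],[50,90,98]).round(4))/' nut.py; python3 nut.py w3
```

```text
near 5384 707 [0.0803 0.1026 0.1041]
spindle [ 0.4644 -0.1941] r 0.0142 med z 0.1031
line mid [ 0.4653 -0.1948] n 76 hole dir deg 121.47
n 1083 515 z pct [0.0807 0.0816 0.0902 0.0953 0.0962]
0 113 0.0952 0.11504424778761062
5 104 0.0921 0.41346153846153844
10 66 0.0817 0.9242424242424242
15 71 0.0814 1.0
20 81 0.0815 1.0
25 77 0.0814 1.0
30 65 0.0817 1.0
35 68 0.0817 0.7794117647058824
40 130 0.0946 0.27692307692307694
45 106 0.0952 0.08490566037735849
50 97 0.0954 0.020618556701030927
55 105 0.0953 0.0380952380952381
slot phase mod 60 24.09 |.| 0.46359350092709517 hole mod 60 1.47
clockwise angle needed to next slot 22.62 nut angle now rad 0.652
```

Emit:
drive_tool(newtons=60, increments=[{"claw": 0.085,"dx": 0,"dy": 0,"dz": 0.04,"wx": 0,"wy": 0,"wz": -8},{"claw": 0.085,"dx": 0,"dy": 0,"dz": 0.04,"wx": 0,"wy": 0,"wz": -7.9},{"claw": 0.085,"dx": 0,"dy": 0,"dz": 0.04,"wx": 0,"wy": 0,"wz": 0},{"claw": 0.085,"dx": 0,"dy": 0,"dz": 0.03,"wx": 0,"wy": 0,"wz": 0},{"claw": 0.085,"dx": 0,"dy": 0,"dz": 0.016,"wx": 0,"wy": 0,"wz": 0},{"claw": 0.085,"dx": 0,"dy": 0,"dz": 0.01,"wx": 0,"wy": 0,"wz": 0},{"claw": 0.085,"dx": 0,"dy": 0,"dz": 0,"wx": 0,"wy": 0,"wz": 0},{"claw": 0.05,"dx": 0,"dy": 0,"dz": 0,"wx": 0,"wy": 0,"wz": 0},{"claw": 0.05,"dx": 0,"dy": 0,"dz": 0,"wx": 0,"wy": 0,"wz": 0},{"claw": 0.05,"dx": 0,"dy": 0,"dz": 0,"wx": 0,"wy": 0,"wz": 0},{"claw": 0.05,"dx": 0,"dy": 0,"dz": 0,"wx": 0,"wy": 0,"wz": 0},{"claw": 0.05,"dx": 0,"dy": 0,"dz": 0,"wx": 0,"wy": 0,"wz": 0},{"claw": 0.05,"dx": 0,"dy": 0,"dz": 0,"wx": 0,"wy": 0,"wz": 0}])

```text
t: 4.55
eef_pos: [0.4659, -0.1953, 0.0815]
tool_rot: [0.001, 0.053, 0.999, 0.001]
contact_force: [-1.5, 3.9, 9.1]
gripper_width: 0.643
grasp_force: 63.0
```

Emit:
drive_tool(increments=[{"claw": 0.05,"dx": 0,"dy": 0,"dz": -0.001,"wx": 0,"wy": 0,"wz": 4.6},{"claw": 0.05,"dx": 0,"dy": 0,"dz": 0,"wx": 0,"wy": 0,"wz": 6},{"claw": 0.05,"dx": 0,"dy": 0,"dz": 0,"wx": 0,"wy": 0,"wz": 6},{"claw": 0.05,"dx": 0,"dy": 0,"dz": 0,"wx": 0,"wy": 0,"wz": 6},{"claw": 0.05,"dx": 0,"dy": 0,"dz": 0,"wx": 0,"wy": 0,"wz": 0},{"claw": 0.05,"dx": 0,"dy": 0,"dz": 0,"wx": 0,"wy": 0,"wz": 0}])

```text
t: 5.3
eef_pos: [0.4658, -0.1955, 0.0816]
tool_rot: [0.0, 0.247, 0.969, 0.001]
contact_force: [2.2, 3.7, -0.2]
gripper_width: 0.64
grasp_force: 67.6
```

Emit:
drive_tool(increments=[{"claw": 0.085,"dx": 0,"dy": 0,"dz": 0,"wx": 0,"wy": 0,"wz": 0},{"claw": 0.085,"dx": 0,"dy": 0,"dz": 0,"wx": 0,"wy": 0,"wz": 0},{"claw": 0.085,"dx": 0,"dy": 0,"dz": 0,"wx": 0,"wy": 0,"wz": 0},{"claw": 0.085,"dx": 0,"dy": 0,"dz": -0.02,"wx": 0,"wy": 0,"wz": 0},{"claw": 0.085,"dx": 0,"dy": 0,"dz": -0.05,"wx": 0,"wy": 0,"wz": 0},{"claw": 0.085,"dx": 0,"dy": 0,"dz": -0.06,"wx": 0,"wy": 0,"wz": 0},{"claw": 0.085,"dx": 0,"dy": 0,"dz": -0.02,"wx": 0,"wy": 0,"wz": 0},{"claw": 0.085,"dx": 0,"dy": 0,"dz": 0,"wx": 0,"wy": 0,"wz": 0}])

```text
t: 6.3
eef_pos: [0.4659, -0.1966, 0.2327]
tool_rot: [0.002, 0.248, 0.969, 0.0]
contact_force: [0.2, -0.4, -0.2]
gripper_width: 0.995
grasp_force: 0.0
```

```bash
python3 snap.py w4; python3 nut.py w4
python3 - <<'E'
import cv2
a=cv2.imread('pics/w4.png')[140:240,206:306];a=cv2.resize(a,(600,600),interpolation=cv2.INTER_CUBIC);cv2.imwrite('pics/w4d.png',cv2.convertScaleAbs(a,alpha=1.6))
E
```

```text
6.3 [ 0.4659 -0.1966  0.2327] [1.800e-03 2.475e-01 9.689e-01 4.000e-04] [-0.29  0.26  0.67  2.02 -0.2   0.93  1.56]
near 6178 837 [0.0805 0.1027 0.1041]
spindle [ 0.4643 -0.194 ] r 0.0142 med z 0.103
line mid [ 0.4653 -0.1948] n 92 hole dir deg 121.38
n 1265 579 z pct [0.0806 0.0816 0.0915 0.0953 0.0962]
0 93 0.0814 1.0
5 77 0.0815 1.0
10 64 0.0814 0.921875
15 117 0.0913 0.4358974358974359
20 148 0.0949 0.1554054054054054
25 116 0.0954 0.04310344827586207
30 130 0.0953 0.038461538461538464
35 124 0.0952 0.08870967741935484
40 163 0.0945 0.2822085889570552
45 72 0.0824 0.6666666666666666
50 75 0.0815 1.0
55 86 0.0814 1.0
slot phase mod 60 1.04 |.| 0.4333601733769864 hole mod 60 1.38
clockwise angle needed to next slot 59.66 nut angle now rad 0.006
```

View pics/w4d.png

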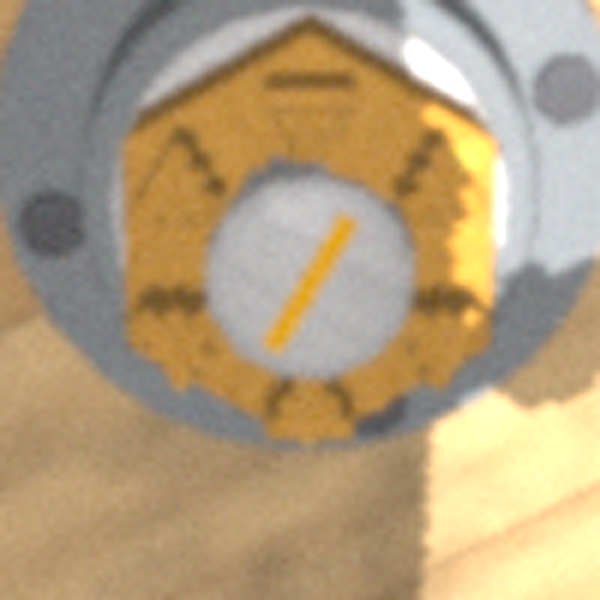

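The nut now has its slot in line with the hole: the slot phase is 1.0° against 1.4° for the hole, both mod 60. Now back to the block, with the tool turned so that a later pure translation serves for insertion.

Emit:
drive_tool(increments=[{"claw": 0.085,"dx": 0.0248,"dy": 0.0498,"dz": 0,"wx": 0,"wy": 0,"wz": 0},{"claw": 0.085,"dx": 0.0248,"dy": 0.0498,"dz": 0,"wx": 0,"wy": 0,"wz": 0},{"claw": 0.085,"dx": 0.0248,"dy": 0.0498,"dz": 0,"wx": 0,"wy": 0,"wz": 0},{"claw": 0.085,"dx": 0.0248,"dy": 0.0498,"dz": 0,"wx": 0,"wy": 0,"wz": 0},{"claw": 0.085,"dx": 0.0248,"dy": 0.0498,"dz": 0,"wx": 0,"wy": 0,"wz": 0},{"claw": 0.085,"dx": 0.0248,"dy": 0.0498,"dz": 0,"wx": 0,"wy": 0,"wz": 0},{"claw": 0.085,"dx": 0.0248,"dy": 0.0498,"dz": 0,"wx": 0,"wy": 0,"wz": 0},{"claw": 0.085,"dx": 0,"dy": 0,"dz": 0,"wx": 0,"wy": 0,"wz": 0},{"claw": 0.085,"dx": 0,"dy": 0,"dz": 0,"wx": 0,"wy": 0,"wz": 0}])

```text
t: 7.48
eef_pos: [0.4793, 0.192, 0.2297]
tool_rot: [-0.001, 0.248, 0.969, -0.001]
contact_force: [0.1, 0.7, 0.2]
gripper_width: 0.994
grasp_force: 0.0
```

Emit:
drive_tool(increments=[{"claw": 0.085,"dx": 0,"dy": 0,"dz": 0,"wx": 0,"wy": 0,"wz": 9.7},{"claw": 0.085,"dx": 0,"dy": 0,"dz": 0,"wx": 0,"wy": 0,"wz": 9.7},{"claw": 0.085,"dx": 0,"dy": 0,"dz": 0,"wx": 0,"wy": 0,"wz": 9.7},{"claw": 0.085,"dx": 0,"dy": 0,"dz": 0,"wx": 0,"wy": 0,"wz": 9.7},{"claw": 0.085,"dx": 0,"dy": 0,"dz": 0,"wx": 0,"wy": 0,"wz": 9.7},{"claw": 0.085,"dx": 0,"dy": 0,"dz": 0,"wx": 0,"wy": 0,"wz": 9.7},{"claw": 0.085,"dx": 0,"dy": 0,"dz": 0,"wx": 0,"wy": 0,"wz": 9.7},{"claw": 0.085,"dx": 0,"dy": 0,"dz": 0,"wx": 0,"wy": 0,"wz": 9.7},{"claw": 0.085,"dx": 0,"dy": 0,"dz": 0,"wx": 0,"wy": 0,"wz": 9.7},{"claw": 0.085,"dx": 0,"dy": 0,"dz": 0,"wx": 0,"wy": 0,"wz": 9.7},{"claw": 0.085,"dx": 0,"dy": 0,"dz": 0,"wx": 0,"wy": 0,"wz": 9.7},{"claw": 0.085,"dx": 0,"dy": 0,"dz": 0,"wx": 0,"wy": 0,"wz": 9.7},{"claw": 0.085,"dx": 0,"dy": 0,"dz": 0,"wx": 0,"wy": 0,"wz": 9.7},{"claw": 0.085,"dx": 0,"dy": 0,"dz": 0,"wx": 0,"wy": 0,"wz": 9.7},{"claw": 0.085,"dx": 0,"dy": 0,"dz": 0,"wx": 0,"wy": 0,"wz": 9.7},{"claw": 0.085,"dx": 0,"dy": 0,"dz": 0,"wx": 0,"wy": 0,"wz": 9.7},{"claw": 0.085,"dx": 0,"dy": 0,"dz": 0,"wx": 0,"wy": 0,"wz": 9.7},{"claw": 0.085,"dx": 0,"dy": 0,"dz": 0,"wx": 0,"wy": 0,"wz": 8.8},{"claw": 0.085,"dx": 0,"dy": 0,"dz": 0,"wx": 0,"wy": 0,"wz": 0},{"claw": 0.085,"dx": 0,"dy": 0,"dz": 0,"wx": 0,"wy": 0,"wz": 0}])

```text
t: 9.98
eef_pos: [0.48, 0.1919, 0.2311]
tool_rot: [0.0, 0.981, -0.193, -0.0]
contact_force: [0.9, -0.1, -0.2]
gripper_width: 0.995
grasp_force: 0.0
```

```bash
python3 snap.py w5; sed -i 's/y-75:y+95/y-95:y+95/' pin.py; python3 pin.py w5 .042 .035 2>/dev/null
```

```text
9.975 [0.48   0.1919 0.2311] [ 2.000e-04  9.811e-01 -1.934e-01 -1.000e-04] [-1.39  0.46  1.17  2.01 -0.51  1.01 -1.93]
head rect (256.0, 208.5) (25.0, 18.0) 90.0
head [0.445  0.2068 0.042 ]
[253 129   7  66 299]
shank mid [0.4844 0.1906] dir deg -22.26 ext -0.0284 0.0399 head->mid 0.0425
head offset from line 0.0
```

Emit:
drive_tool(newtons=50, increments=[{"claw": 0.05,"dx": 0,"dy": -0.0007,"dz": 0.05,"wx": 0,"wy": 0,"wz": 0},{"claw": 0.05,"dx": 0,"dy": 0,"dz": 0.05,"wx": 0,"wy": 0,"wz": 0},{"claw": 0.05,"dx": 0,"dy": 0,"dz": 0.04,"wx": 0,"wy": 0,"wz": 0},{"claw": 0.05,"dx": 0,"dy": 0,"dz": 0.03,"wx": 0,"wy": 0,"wz": 0},{"claw": 0.05,"dx": 0,"dy": 0,"dz": 0.021,"wx": 0,"wy": 0,"wz": 0},{"claw": 0.05,"dx": 0,"dy": 0,"dz": 0,"wx": 0,"wy": 0,"wz": 0},{"claw": 0.02,"dx": 0,"dy": 0,"dz": 0,"wx": 0,"wy": 0,"wz": 0},{"claw": 0,"dx": 0,"dy": 0,"dz": 0,"wx": 0,"wy": 0,"wz": 0},{"claw": 0,"dx": 0,"dy": 0,"dz": 0,"wx": 0,"wy": 0,"wz": 0},{"claw": 0,"dx": 0,"dy": 0,"dz": 0,"wx": 0,"wy": 0,"wz": 0},{"claw": 0,"dx": 0,"dy": 0,"dz": 0,"wx": 0,"wy": 0,"wz": 0},{"claw": 0,"dx": 0,"dy": 0,"dz": 0,"wx": 0,"wy": 0,"wz": 0}])

```text
t: 11.52
eef_pos: [0.4808, 0.1939, 0.0412]
tool_rot: [-0.001, 0.981, -0.194, 0.0]
contact_force: [-0.8, 0.4, 5.8]
gripper_width: 0.058
grasp_force: 49.0
```

Emit:
drive_tool(newtons=80, increments=[{"claw": 0,"dx": 0,"dy": 0,"dz": -0.005,"wx": 0,"wy": 0,"wz": 0},{"claw": 0,"dx": 0,"dy": 0,"dz": -0.015,"wx": 0,"wy": 0,"wz": 0},{"claw": 0,"dx": 0,"dy": 0,"dz": -0.03,"wx": 0,"wy": 0,"wz": 0},{"claw": 0,"dx": 0,"dy": 0,"dz": -0.03,"wx": 0,"wy": 0,"wz": 0},{"claw": 0,"dx": 0,"dy": 0,"dz": -0.03,"wx": 0,"wy": 0,"wz": 0},{"claw": 0,"dx": 0.0235,"dy": 0.0364,"dz": 0,"wx": 0,"wy": 0,"wz": 0},{"claw": 0,"dx": 0.0235,"dy": 0.0364,"dz": 0,"wx": 0,"wy": 0,"wz": 0},{"claw": 0,"dx": 0.0235,"dy": 0.0364,"dz": 0,"wx": 0,"wy": 0,"wz": 0},{"claw": 0,"dx": 0.0235,"dy": 0.0364,"dz": 0,"wx": 0,"wy": 0,"wz": 0},{"claw": 0,"dx": 0.0235,"dy": 0.0364,"dz": 0,"wx": 0,"wy": 0,"wz": 0},{"claw": 0,"dx": 0,"dy": 0,"dz": 0,"wx": 0,"wy": 0,"wz": 0}])

```text
t: 12.9
eef_pos: [0.5198, -0.0236, 0.1516]
tool_rot: [0.0, 0.98, -0.197, 0.001]
contact_force: [0.4, -0.3, -0.4]
gripper_width: 0.044
grasp_force: 78.3
```

Emit:
drive_tool(increments=[{"claw": 0,"dx": 0,"dy": 0,"dz": 0,"wx": 0,"wy": 0,"wz": -9},{"claw": 0,"dx": 0,"dy": 0,"dz": 0,"wx": 0,"wy": 0,"wz": -9},{"claw": 0,"dx": 0,"dy": 0,"dz": 0,"wx": 0,"wy": 0,"wz": -9},{"claw": 0,"dx": 0,"dy": 0,"dz": 0,"wx": 0,"wy": 0,"wz": -9},{"claw": 0,"dx": 0,"dy": 0,"dz": 0,"wx": 0,"wy": 0,"wz": -9},{"claw": 0,"dx": 0,"dy": 0,"dz": 0,"wx": 0,"wy": 0,"wz": -9},{"claw": 0,"dx": 0,"dy": 0,"dz": 0,"wx": 0,"wy": 0,"wz": -9},{"claw": 0,"dx": 0,"dy": 0,"dz": 0,"wx": 0,"wy": 0,"wz": -9},{"claw": 0,"dx": 0,"dy": 0,"dz": 0,"wx": 0,"wy": 0,"wz": -9},{"claw": 0,"dx": 0,"dy": 0,"dz": 0,"wx": 0,"wy": 0,"wz": -9},{"claw": 0,"dx": 0,"dy": 0,"dz": 0,"wx": 0,"wy": 0,"wz": -9},{"claw": 0,"dx": 0,"dy": 0,"dz": 0,"wx": 0,"wy": 0,"wz": -9},{"claw": 0,"dx": 0,"dy": 0,"dz": 0,"wx": 0,"wy": 0,"wz": -9},{"claw": 0,"dx": 0,"dy": 0,"dz": 0,"wx": 0,"wy": 0,"wz": -9},{"claw": 0,"dx": 0,"dy": 0,"dz": 0,"wx": 0,"wy": 0,"wz": -9},{"claw": 0,"dx": 0,"dy": 0,"dz": 0,"wx": 0,"wy": 0,"wz": -8.8},{"claw": 0,"dx": 0,"dy": 0,"dz": 0,"wx": 0,"wy": 0,"wz": 0},{"claw": 0,"dx": 0,"dy": 0,"dz": 0,"wx": 0,"wy": 0,"wz": 0}])

```text
t: 15.15
eef_pos: [0.5196, -0.0191, 0.1505]
tool_rot: [0.0, 0.49, 0.872, -0.0]
contact_force: [0.2, -0.2, -0.4]
gripper_width: 0.042
grasp_force: 78.3
```

```bash
python3 snap.py w6
```

```text
15.15 [ 0.5196 -0.0191  0.1505] [ 0.000e+00  4.903e-01  8.715e-01 -1.000e-04] [-0.35  0.37  0.32  2.04 -0.17  0.76  0.63]
```

View pics/w6.png

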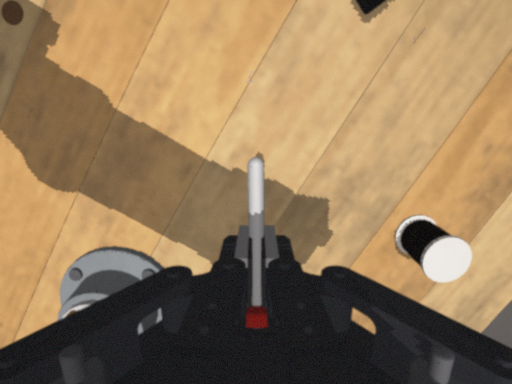

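The pin is held by its shank, with the tip at about (257,160) and the head at (257,318) behind the fingers. I'll use depth to check how far it droops.

Run:
```python
from h import *
z=np.load("pics/w6.npz");d=z["d"];C=(z["K"],float(z["k1"]),z["R"],z["t"])
for v in (165,175,190,205,220,240,260,280,300,310,318,324):
    uv=[[257,v]];X=depthpts(C,uv,[d[v,257]])[0]; print(v,X.round(4),"along",round(float((X[:2]-[.5196,-.0191])@[-.52,.854]),4))
```

```text
165 [0.4972 0.0186 0.1451] along 0.0438
175 [0.4994 0.015  0.1447] along 0.0396
190 [0.5028 0.0094 0.1442] along 0.033
205 [0.5062 0.0038 0.1445] along 0.0265
220 [ 0.51   -0.0024  0.1432] along 0.0193
240 [ 0.5148 -0.0102  0.1439] along 0.0101
260 [ 0.5197 -0.0183  0.1445] along 0.0007
280 [ 0.525  -0.027   0.1443] along -0.0096
300 [ 0.531  -0.0368  0.1431] along -0.0211
310 [ 0.5321 -0.0386  0.1478] along -0.0231
318 [ 0.5332 -0.0404  0.1507] along -0.0252
324 [ 0.5349 -0.0432  0.1506] along -0.0285
```

The shank is level, with its axis 9.8 mm below the TCP. The fingertips would reach the bench before the head does. I'll therefore tilt the head down 8° as I lower, so the head's rear edge just touches before release.

Emit:
drive_tool(increments=[{"claw": 0,"dx": 0,"dy": 0,"dz": 0.04,"wx": 0,"wy": 0,"wz": 0},{"claw": 0,"dx": 0,"dy": 0,"dz": 0.04,"wx": 0,"wy": 0,"wz": 0},{"claw": 0,"dx": 0,"dy": 0,"dz": 0.02,"wx": 0,"wy": 0,"wz": 0},{"claw": 0,"dx": 0,"dy": 0,"dz": 0,"wx": 0,"wy": 4,"wz": 0},{"claw": 0,"dx": 0,"dy": 0,"dz": 0,"wx": 0,"wy": 4,"wz": 0},{"claw": 0,"dx": 0,"dy": 0,"dz": 0.012,"wx": 0,"wy": 0,"wz": 0},{"claw": 0,"dx": 0,"dy": 0,"dz": 0.008,"wx": 0,"wy": 0,"wz": 0},{"claw": 0,"dx": 0,"dy": 0,"dz": 0.002,"wx": 0,"wy": 0,"wz": 0},{"claw": 0,"dx": 0,"dy": 0,"dz": 0,"wx": 0,"wy": 0,"wz": 0},{"claw": 0,"dx": 0,"dy": 0,"dz": 0,"wx": 0,"wy": 0,"wz": 0}])

```text
t: 16.45
eef_pos: [0.5183, -0.0165, 0.0287]
tool_rot: [-0.061, 0.488, 0.87, 0.034]
contact_force: [-0.1, 0.2, -0.4]
gripper_width: 0.048
grasp_force: 78.3
```

Emit:
drive_tool(increments=[{"claw": 0.012,"dx": 0,"dy": 0,"dz": 0,"wx": 0,"wy": 0,"wz": 0},{"claw": 0.02,"dx": 0,"dy": 0,"dz": 0,"wx": 0,"wy": 0,"wz": 0},{"claw": 0.04,"dx": 0,"dy": 0,"dz": 0,"wx": 0,"wy": 0,"wz": 0},{"claw": 0.085,"dx": 0,"dy": 0,"dz": 0,"wx": 0,"wy": 0,"wz": 0},{"claw": 0.085,"dx": 0,"dy": 0,"dz": -0.02,"wx": 0,"wy": 0,"wz": 0},{"claw": 0.085,"dx": 0,"dy": 0,"dz": -0.03,"wx": 0,"wy": -4,"wz": 0},{"claw": 0.085,"dx": 0,"dy": 0,"dz": -0.05,"wx": 0,"wy": -4,"wz": 0},{"claw": 0.085,"dx": 0,"dy": 0,"dz": -0.05,"wx": 0,"wy": 0,"wz": 0},{"claw": 0.085,"dx": 0,"dy": 0,"dz": -0.05,"wx": 0,"wy": 0,"wz": 0},{"claw": 0.085,"dx": 0,"dy": 0,"dz": 0,"wx": 0,"wy": 0,"wz": 0},{"claw": 0.085,"dx": 0,"dy": 0,"dz": 0,"wx": 0,"wy": 0,"wz": 0}])

```text
t: 17.82
eef_pos: [0.5231, -0.0256, 0.2275]
tool_rot: [-0.0, 0.489, 0.872, -0.0]
contact_force: [-0.2, 0.4, -0.4]
gripper_width: 0.999
grasp_force: 0.0
```

```bash
python3 snap.py w7; python3 pin.py w7 .02 .0135 2>/dev/null
```

```text
17.825 [ 0.5231 -0.0256  0.2275] [-3.000e-04  4.891e-01  8.722e-01 -0.000e+00] [-0.36  0.27  0.35  1.96 -0.11  0.93  0.59]
```

View pics/w7.png

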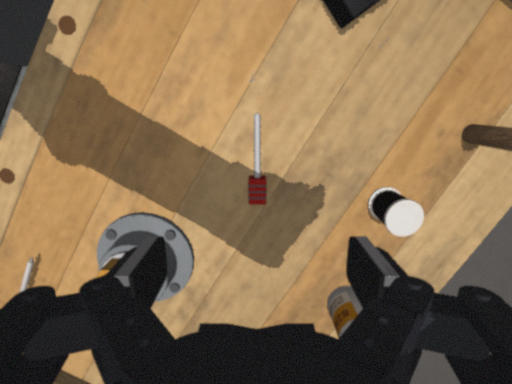

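The pin lies flat, with the red head at (257,190) and the tip at (257,114). The head is in shadow, so I'll relax the red threshold.

```bash
sed -i 's/^r=.*/r=((p[...,0]>60)\&(p[...,0]>2.2*p[...,1])\&(p[...,0]>2.2*p[...,2])).astype(np.uint8)/' pin.py; python3 pin.py w7 .02 .0135 2>&1 | grep -v -i warn
python3 - <<'E'
from h import *
z=np.load("pics/w7.npz");d=z["d"];C=(z["K"],float(z["k1"]),z["R"],z["t"])
for v in (118,130,150,170,182,190,200): print(v,depthpts(C,[[257,v]],[d[v,257]])[0].round(4))
E
```

```text
print("head offset from line",np.cross(e,H.mean(0)[:2]-m).round(4))
head rect (257.0, 189.5) (27.0, 16.0) 90.0
head [ 0.5354 -0.0436  0.02  ]
[182 236  11  48 369]
shank mid [ 0.5102 -0.1671] dir deg -61.3 ext -0.0337 0.0294 head->mid 0.0962
head offset from line 0.0813
118 [0.4952 0.0219 0.013 ]
130 [0.5018 0.0112 0.0132]
150 [ 0.5131 -0.0073  0.0114]
170 [ 0.5245 -0.0259  0.0136]
182 [ 0.5308 -0.0361  0.0205]
190 [ 0.5358 -0.0442  0.0187]
200 [ 0.5418 -0.0541  0.0189]
```

Emit:
drive_tool(newtons=70, increments=[{"claw": 0.085,"dx": -0.0238,"dy": 0.0011,"dz": 0.04,"wx": 0,"wy": 0,"wz": 0},{"claw": 0.06,"dx": 0,"dy": 0,"dz": 0.05,"wx": 0,"wy": 0,"wz": 0},{"claw": 0.05,"dx": 0,"dy": 0,"dz": 0.05,"wx": 0,"wy": 0,"wz": 0},{"claw": 0.05,"dx": 0,"dy": 0,"dz": 0.03,"wx": 0,"wy": 0,"wz": 0},{"claw": 0.05,"dx": 0,"dy": 0,"dz": 0.02,"wx": 0,"wy": 0,"wz": 0},{"claw": 0.05,"dx": 0,"dy": 0,"dz": 0.009,"wx": 0,"wy": 0,"wz": 0},{"claw": 0.05,"dx": 0,"dy": 0,"dz": 0,"wx": 0,"wy": 0,"wz": 0},{"claw": 0.03,"dx": 0,"dy": 0,"dz": 0,"wx": 0,"wy": 0,"wz": 0},{"claw": 0.01,"dx": 0,"dy": 0,"dz": 0,"wx": 0,"wy": 0,"wz": 0},{"claw": 0.01,"dx": 0,"dy": 0,"dz": 0,"wx": 0,"wy": 0,"wz": 0},{"claw": 0.01,"dx": 0,"dy": 0,"dz": 0,"wx": 0,"wy": 0,"wz": 0},{"claw": 0.01,"dx": 0,"dy": 0,"dz": 0,"wx": 0,"wy": 0,"wz": 0},{"claw": 0.01,"dx": 0,"dy": 0,"dz": 0,"wx": 0,"wy": 0,"wz": 0}])

```text
t: 19.5
eef_pos: [0.5375, -0.0454, 0.0299]
tool_rot: [0.001, 0.489, 0.872, 0.0]
contact_force: [-1.8, -0.3, 6.4]
gripper_width: 0.209
grasp_force: 69.4
```

Emit:
drive_tool(increments=[{"claw": 0.01,"dx": 0,"dy": 0,"dz": -0.02,"wx": 0,"wy": 0,"wz": 0},{"claw": 0.01,"dx": 0,"dy": 0,"dz": -0.05,"wx": 0,"wy": 0,"wz": 0},{"claw": 0.01,"dx": 0,"dy": 0,"dz": -0.05,"wx": 0,"wy": 0,"wz": 0},{"claw": 0.01,"dx": 0,"dy": 0,"dz": -0.03,"wx": 0,"wy": 0,"wz": 0},{"claw": 0.01,"dx": -0.031,"dy": -0.0199,"dz": 0,"wx": 0,"wy": 0,"wz": 0},{"claw": 0.01,"dx": -0.031,"dy": -0.0199,"dz": 0,"wx": 0,"wy": 0,"wz": 0},{"claw": 0.01,"dx": -0.031,"dy": -0.0199,"dz": 0,"wx": 0,"wy": 0,"wz": 0},{"claw": 0.01,"dx": -0.031,"dy": -0.0199,"dz": 0,"wx": 0,"wy": 0,"wz": 0},{"claw": 0.01,"dx": -0.031,"dy": -0.0199,"dz": 0,"wx": 0,"wy": 0,"wz": 0},{"claw": 0.01,"dx": -0.031,"dy": -0.0199,"dz": 0,"wx": 0,"wy": 0,"wz": 0},{"claw": 0.01,"dx": -0.031,"dy": -0.0199,"dz": 0,"wx": 0,"wy": 0,"wz": 0},{"claw": 0.01,"dx": 0,"dy": 0,"dz": 0.03,"wx": 0,"wy": 0,"wz": 0},{"claw": 0.01,"dx": 0,"dy": 0,"dz": 0.03,"wx": 0,"wy": 0,"wz": 0},{"claw": 0.01,"dx": 0,"dy": 0,"dz": 0.01,"wx": 0,"wy": 0,"wz": 0},{"claw": 0.01,"dx": 0,"dy": 0,"dz": 0,"wx": 0,"wy": 0,"wz": 0},{"claw": 0.01,"dx": 0,"dy": 0,"dz": 0,"wx": 0,"wy": 0,"wz": 0}])

```text
t: 21.5
eef_pos: [0.532, -0.3036, 0.1102]
tool_rot: [0.001, 0.489, 0.872, 0.0]
contact_force: [0.5, -0.4, -1.2]
gripper_width: 0.216
grasp_force: 68.6
```

```bash
python3 snap.py w8
python3 - <<'E'
import cv2
a=cv2.imread('pics/w8.png');cv2.imwrite('pics/w8b.png',cv2.convertScaleAbs(a,alpha=1.4))
E
```

```text
21.5 [ 0.532  -0.3036  0.1102] [1.000e-03 4.891e-01 8.722e-01 1.000e-04] [ 0.15  0.57  0.36  1.85 -0.28  0.77  1.21]
```

View pics/w8b.png

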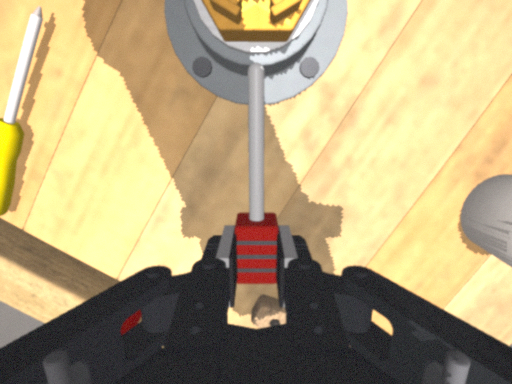

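The held pin, with its tip at about (257,68), points straight at the nut slot at the top of the picture (columns 240–275). I'll measure its axis and height against the slot using depth.

```bash
cat > ins.py <<'E'
from h import *
import sys
z=np.load(f"pics/{sys.argv[1]}.npz");p=z["p"].astype(int);d=z["d"];C=(z["K"],float(z["k1"]),z["R"],z["t"])
o=get_obs();q=o["tool_rot"];T=Ro.from_quat([q[1],q[2],q[3],q[0]]).as_matrix()
v,u=np.mgrid[0:384,0:512];X=depthpts(C,np.c_[u.ravel(),v.ravel()],d.ravel()).reshape(384,512,3)
L=(X-o["eef_pos"])@T  # tool coords
sh=(np.abs(u-257)<25)&(v<225)&(d>0)&(np.abs(X[...,2]-.092)<.012)&(L[...,0]<.09)&(L[...,0]>.02)&(np.abs(L[...,1])<.012)
P=L[sh]
for a in np.arange(.02,.09,.01):
    s=P[(P[:,0]>=a)&(P[:,0]<a+.01)]
    if len(s): print("shank x",a.round(3),"y mid",((s[:,1].min()+s[:,1].max())/2).round(4),"w",np.ptp(s[:,1]).round(4),"topz tool",np.percentile(s[:,2],10).round(4),"world z",np.percentile(X[...,2][sh][(P[:,0]>=a)&(P[:,0]<a+.01)],90).round(4))
print("tip x",np.percentile(P[:,0],99.5).round(4))
cr=(v<40)&(d>0)&(L[...,0]>.095)&(np.abs(L[...,1])<.02)&(X[...,2]>.075)
for r in range(0,40,4):
    m=cr[r]; 
    if m.sum(): print(r," ".join(f"{L[r,c,1]*1000:.0f}:{X[r,c,2]*1000:.0f}" for c in range(215,300,4) if m[c]), "x",L[r,256,0].round(3))
E
python3 ins.py w8
```

```text
shank x 0.02 y mid 0.0 w 0.0066 topz tool 0.0168 world z 0.0934
shank x 0.03 y mid 0.0 w 0.0065 topz tool 0.0168 world z 0.0933
shank x 0.04 y mid 0.0 w 0.0064 topz tool 0.0167 world z 0.0934
shank x 0.05 y mid 0.0 w 0.0063 topz tool 0.0169 world z 0.0932
shank x 0.06 y mid 0.0 w 0.007 topz tool 0.0167 world z 0.0933
shank x 0.07 y mid 0.0 w 0.007 topz tool 0.0167 world z 0.0934
shank x 0.08 y mid 0.0 w 0.0068 topz tool 0.0168 world z 0.0932
tip x 0.0843
0 -16:95 -14:96 -13:95 -11:96 -10:96 -8:96 -7:96 -6:81 -4:81 -2:82 -0:82 1:82 3:81 5:81 6:96 7:95 9:96 11:95 12:95 13:97 15:96 17:95 x 0.112
4 -16:94 -14:96 -13:95 -11:96 -10:94 -8:95 -7:92 -6:82 -4:82 -2:81 -0:82 1:82 3:82 5:82 6:90 7:96 9:97 10:95 12:94 14:95 15:96 17:91 x 0.11
8 -17:87 -15:90 -13:94 -11:96 -10:97 -8:95 -7:94 -6:82 -4:80 -2:81 -0:81 1:81 3:83 5:82 6:96 7:96 9:95 11:95 12:95 14:92 16:88 19:81 x 0.108
12 -18:82 -16:83 -13:90 -12:91 -10:94 -8:94 -7:94 -4:83 -2:82 -0:81 1:82 3:81 5:83 6:93 7:95 9:95 11:92 13:90 15:84 17:81 19:81 x 0.107
16 -18:81 -16:84 -14:81 -12:87 -10:91 -8:94 -7:90 -6:83 -4:83 -2:81 -0:81 1:82 3:82 5:81 6:88 8:94 9:90 11:87 13:82 15:81 17:81 19:80 x 0.105
20 -18:82 -16:82 -14:81 -13:82 -11:83 -9:88 -7:87 -6:83 -4:82 -2:82 -0:82 1:81 3:82 5:82 6:84 8:88 10:85 12:82 13:82 15:82 17:81 x 0.103
24 -18:81 -16:81 -14:82 -13:81 -11:81 -9:83 -7:81 -6:81 -4:82 -2:81 -0:81 1:81 3:81 5:80 7:81 8:82 10:82 12:81 13:82 15:83 17:82 x 0.102
28 -16:80 -14:81 -13:81 -11:81 -9:81 -7:80 -6:81 -4:81 -2:83 -0:82 1:82 3:82 5:82 7:82 8:81 10:81 12:81 14:81 15:81 x 0.101
32 -15:77 -13:78 -11:77 -9:77 -8:76 -6:76 -4:77 -2:78 -0:78 1:78 3:76 7:78 9:78 10:78 12:79 14:77 x 0.1
```

Emit:
drive_tool(increments=[{"claw": 0.01,"dx": 0,"dy": -0.0003,"dz": 0.0024,"wx": 0,"wy": 0,"wz": 0},{"claw": 0.01,"dx": 0,"dy": 0,"dz": 0,"wx": 0,"wy": 0,"wz": 0},{"claw": 0.01,"dx": 0.01,"dy": 0,"dz": 0,"wx": 0,"wy": 0,"wz": 0},{"claw": 0.01,"dx": 0.005,"dy": 0,"dz": 0,"wx": 0,"wy": 0,"wz": 0},{"claw": 0.01,"dx": 0.005,"dy": 0,"dz": 0,"wx": 0,"wy": 0,"wz": 0},{"claw": 0.01,"dx": 0.005,"dy": 0,"dz": 0,"wx": 0,"wy": 0,"wz": 0},{"claw": 0.01,"dx": 0.005,"dy": 0,"dz": 0,"wx": 0,"wy": 0,"wz": 0},{"claw": 0.01,"dx": 0.005,"dy": 0,"dz": 0,"wx": 0,"wy": 0,"wz": 0},{"claw": 0.01,"dx": 0,"dy": 0,"dz": 0,"wx": 0,"wy": 0,"wz": 0}])

```text
t: 22.68
eef_pos: [0.5125, -0.2731, 0.1065]
tool_rot: [-0.0, 0.489, 0.872, 0.0]
contact_force: [-0.1, 0.4, -1.2]
gripper_width: 0.212
grasp_force: 68.6
```

Emit:
drive_tool(increments=[{"claw": 0.01,"dx": 0.008,"dy": 0,"dz": -0.0005,"wx": 0,"wy": 0,"wz": 0},{"claw": 0.01,"dx": 0.008,"dy": 0,"dz": 0,"wx": 0,"wy": 0,"wz": 0},{"claw": 0.01,"dx": 0.008,"dy": 0,"dz": 0,"wx": 0,"wy": 0,"wz": 0},{"claw": 0.01,"dx": 0.008,"dy": 0,"dz": 0,"wx": 0,"wy": 0,"wz": 0},{"claw": 0.01,"dx": 0.006,"dy": 0,"dz": 0,"wx": 0,"wy": 0,"wz": 0},{"claw": 0.01,"dx": 0.003,"dy": 0,"dz": 0,"wx": 0,"wy": 0,"wz": 0},{"claw": 0.01,"dx": 0.002,"dy": 0,"dz": 0,"wx": 0,"wy": 0,"wz": 0},{"claw": 0.01,"dx": 0,"dy": 0,"dz": 0,"wx": 0,"wy": 0,"wz": 0},{"claw": 0.01,"dx": 0,"dy": 0,"dz": 0,"wx": 0,"wy": 0,"wz": 0}])

```text
t: 23.8
eef_pos: [0.4904, -0.2371, 0.107]
tool_rot: [0.0, 0.489, 0.872, -0.0]
contact_force: [0.6, -0.4, -0.5]
gripper_width: 0.212
grasp_force: 68.6
```

Emit:
drive_tool(increments=[{"claw": 0.01,"dx": 0.001,"dy": 0,"dz": 0,"wx": 0,"wy": 0,"wz": 0},{"claw": 0.01,"dx": 0.001,"dy": 0,"dz": 0,"wx": 0,"wy": 0,"wz": 0},{"claw": 0.01,"dx": 0.001,"dy": 0,"dz": 0,"wx": 0,"wy": 0,"wz": 0},{"claw": 0.01,"dx": 0.001,"dy": 0,"dz": 0,"wx": 0,"wy": 0,"wz": 0},{"claw": 0.01,"dx": 0,"dy": 0,"dz": 0,"wx": 0,"wy": 0,"wz": 0}])

```text
t: 24.42
eef_pos: [0.4882, -0.2333, 0.107]
tool_rot: [-0.0, 0.489, 0.872, 0.0]
contact_force: [-0.1, 0.4, -1.3]
gripper_width: 0.213
grasp_force: 68.6
```

Emit:
drive_tool(increments=[{"claw": 0.01,"dx": 0.001,"dy": 0,"dz": 0,"wx": 0,"wy": 0,"wz": 0},{"claw": 0.01,"dx": 0,"dy": 0,"dz": 0,"wx": 0,"wy": 0,"wz": 0}])

```text
t: 24.68
eef_pos: [0.4876, -0.2325, 0.107]
tool_rot: [-0.0, 0.489, 0.872, 0.0]
contact_force: [-0.3, 0.3, -1.5]
gripper_width: 0.213
grasp_force: 68.6
```

Emit:
drive_tool(increments=[{"claw": 0.01,"dx": 0.001,"dy": 0,"dz": 0,"wx": 0,"wy": 0,"wz": 0},{"claw": 0.01,"dx": 0,"dy": 0,"dz": 0,"wx": 0,"wy": 0,"wz": 0}])

```text
t: 24.92
eef_pos: [0.4873, -0.232, 0.1071]
tool_rot: [0.0, 0.489, 0.872, -0.0]
contact_force: [1.0, -0.9, -0.8]
gripper_width: 0.211
grasp_force: 68.6
```

Emit:
drive_tool(increments=[{"claw": 0.01,"dx": 0.001,"dy": 0,"dz": 0,"wx": 0,"wy": 0,"wz": 0},{"claw": 0.01,"dx": 0,"dy": 0,"dz": 0,"wx": 0,"wy": 0,"wz": 0}])

```text
t: 25.18
eef_pos: [0.4873, -0.2319, 0.1073]
tool_rot: [0.001, 0.489, 0.872, -0.0]
contact_force: [2.6, -4.7, -2.0]
gripper_width: 0.213
grasp_force: 68.5
```

```bash
python3 snap.py w9
python3 - <<'E'
from h import *
z=np.load("pics/w9.npz");d=z["d"];C=(z["K"],float(z["k1"]),z["R"],z["t"])
o=get_obs();q=o["tool_rot"];T=Ro.from_quat([q[1],q[2],q[3],q[0]]).as_matrix()
for v in range(150,260,4):
    X=depthpts(C,[[257,v]],[d[v,257]])[0]; print(v,((X-o["eef_pos"])@T)[0].round(4),X[2].round(4),z["p"][v,257])
E
```

```text
25.175 [ 0.4873 -0.2319  0.1073] [ 1.100e-03  4.894e-01  8.721e-01 -3.000e-04] [ 0.04  0.47  0.37  2.02 -0.26  0.69  1.12]
150 0.0504 0.1046 [174 127  10]
154 0.0486 0.1031 [174 129  10]
158 0.047 0.1035 [176 129  14]
162 0.0454 0.1035 [175 128  10]
166 0.0439 0.1039 [172 124  10]
170 0.0421 0.1032 [174 129  16]
174 0.0406 0.1041 [174 129  18]
178 0.039 0.1041 [173 126  10]
182 0.0374 0.1045 [170 124  10]
186 0.0355 0.1035 [174 128  11]
190 0.034 0.1043 [177 128  14]
194 0.0322 0.104 [161 127  70]
198 0.0298 0.1015 [126 123 123]
202 0.024 0.089 [139 136 136]
206 0.0228 0.0913 [138 137 136]
210 0.0204 0.0897 [142 141 139]
214 0.019 0.0913 [141 140 139]
218 0.0163 0.0894 [139 139 139]
222 0.0155 0.0926 [81 38 38]
226 0.0147 0.0954 [99 31 23]
230 0.0136 0.0975 [121  26  24]
234 0.0113 0.0967 [122  21  19]
238 0.0095 0.0969 [122  28  20]
242 0.0073 0.0966 [67 64 69]
246 0.0051 0.0961 [119  31  25]
250 0.0031 0.0961 [123  36  28]
254 0.0016 0.0973 [102  44  42]
258 -0.0001 0.0978 [84 62 64]
```

The reaction of about 5 N against the push, with the shoulder 28.0 mm from the axis, shows the pin is seated. One firmer press, then I'll release and withdraw upward.

Emit:
drive_tool(increments=[{"claw": 0.01,"dx": 0.001,"dy": 0,"dz": 0,"wx": 0,"wy": 0,"wz": 0},{"claw": 0.01,"dx": 0,"dy": 0,"dz": 0,"wx": 0,"wy": 0,"wz": 0},{"claw": 0.024,"dx": 0,"dy": 0,"dz": 0,"wx": 0,"wy": 0,"wz": 0},{"claw": 0.035,"dx": 0,"dy": 0,"dz": 0,"wx": 0,"wy": 0,"wz": 0},{"claw": 0.045,"dx": 0,"dy": 0,"dz": 0,"wx": 0,"wy": 0,"wz": 0},{"claw": 0.045,"dx": -0.003,"dy": 0,"dz": 0,"wx": 0,"wy": 0,"wz": 0},{"claw": 0.045,"dx": 0,"dy": 0,"dz": -0.02,"wx": 0,"wy": 0,"wz": 0},{"claw": 0.045,"dx": 0,"dy": 0,"dz": -0.05,"wx": 0,"wy": 0,"wz": 0},{"claw": 0.045,"dx": 0,"dy": 0,"dz": -0.05,"wx": 0,"wy": 0,"wz": 0},{"claw": 0.085,"dx": -0.03,"dy": 0,"dz": 0,"wx": 0,"wy": 0,"wz": 0},{"claw": 0.085,"dx": -0.02,"dy": 0,"dz": 0,"wx": 0,"wy": 0,"wz": 0},{"claw": 0.085,"dx": 0,"dy": 0,"dz": 0,"wx": 0,"wy": 0,"wz": 0},{"claw": 0.085,"dx": 0,"dy": 0,"dz": 0,"wx": 0,"wy": 0,"wz": 0}])

```text
t: 26.85
eef_pos: [0.5133, -0.2747, 0.2266]
tool_rot: [-0.001, 0.489, 0.872, 0.0]
contact_force: [0.2, -0.3, 0.4]
gripper_width: 0.992
grasp_force: 0.0
```

```bash
python3 snap.py w10
python3 - <<'E'
from h import *
z=np.load("pics/w10.npz");p=z["p"].astype(int);d=z["d"];C=(z["K"],float(z["k1"]),z["R"],z["t"])
v,u=np.mgrid[0:384,0:512];X=depthpts(C,np.c_[u.ravel(),v.ravel()],d.ravel()).reshape(384,512,3)
e=np.array([-.521,.8535]);A=(X[...,:2]-[.4655,-.195])@e;B=(X[...,:2]-[.4655,-.195])@[.8535,.521]
r=(p[...,0]>60)&(p[...,0]>2*p[...,1])&(p[...,0]>2*p[...,2])&(d>0)&(np.hypot(A,B)<.08)
print("head n",r.sum(),"along",np.percentile(A[r],[2,98]).round(4),"lat",np.percentile(B[r],[2,98]).round(4),"z",np.percentile(X[...,2][r],[5,50,95]).round(4))
a=cv2.imread('pics/w10.png')[60:260,130:380];cv2.imwrite('pics/w10b.png',cv2.resize(a,(750,600),interpolation=cv2.INTER_CUBIC))
E
```

```text
26.85 [ 0.5133 -0.2747  0.2266] [-6.000e-04  4.891e-01  8.722e-01  1.000e-04] [ 0.04  0.38  0.44  1.84 -0.19  0.97  1.11]
head n 665 along [-0.059  -0.0301] lat [-0.009   0.0088] z [0.0907 0.0928 0.0947]
```

View pics/w10b.png

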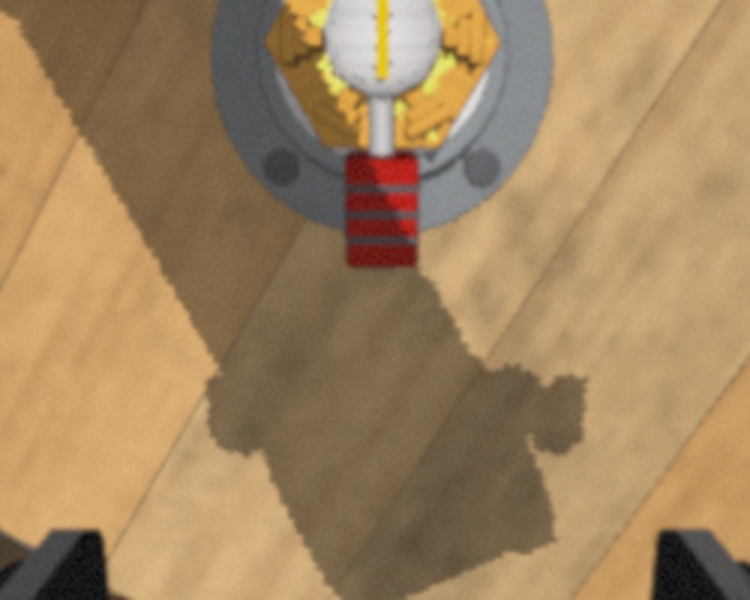

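The pin sits in the slot with its head up against the nut flat, around row 150 of the crop. I'll check the remaining gap in this same picture by comparing the nut flat's edge with the shoulder.

Run:
```python
from h import *
z=np.load("pics/w10.npz");p=z["p"].astype(int);d=z["d"];C=(z["K"],float(z["k1"]),z["R"],z["t"])
v,u=np.mgrid[0:384,0:512];X=depthpts(C,np.c_[u.ravel(),v.ravel()],d.ravel()).reshape(384,512,3)
e=np.array([-.521,.8535]);A=(X[...,:2]-[.4655,-.195])@e;B=(X[...,:2]-[.4655,-.195])@[.8535,.521]
for c in (247,250,253,257,260,263,266,270):
    print(c," ".join(f"{A[r,c]*1000:.1f}/{X[r,c,2]*1000:.0f}/{'R' if p[r,c,0]>2*p[r,c,1] else 'y' if p[r,c,0]>1.6*p[r,c,2] else 'g'}" for r in range(98,118)))
c=257;print("head top", " ".join(f"{A[r,c]*1000:.1f}/{X[r,c,2]*1000:.1f}" for r in range(112,152,4)))
```

```text
247 -19.4/96/y -20.1/95/y -20.9/97/y -21.7/96/y -22.4/96/y -23.2/96/y -24.0/96/y -24.7/96/y -25.5/82/y -26.0/344/y -27.1/81/y -28.1/55/g -28.7/83/g -29.4/88/y -30.1/93/R -30.9/95/R -31.7/94/R -32.4/94/R -33.2/94/R -34.0/95/R
250 -19.2/88/y -19.8/81/y -20.6/82/y -21.4/81/y -22.3/83/y -23.0/81/y -23.8/81/y -24.6/82/y -25.5/83/y -26.3/82/y -27.1/82/y -28.1/53/y -28.7/82/y -29.4/87/R -30.1/94/R -30.9/94/R -31.7/93/R -32.4/95/R -33.2/96/R -34.0/93/R
253 -19.2/87/g -20.0/88/g -20.8/88/g -21.5/86/g -22.3/87/g -23.1/86/g -23.9/87/g -24.7/87/g -25.5/86/g -26.3/86/g -27.0/86/g -27.8/86/g -28.7/85/g -29.4/88/g -30.1/93/R -30.9/94/R -31.6/94/R -32.4/95/R -33.2/94/R -34.0/94/R
257 -19.2/89/g -20.0/89/g -20.8/89/g -21.6/89/g -22.3/89/g -23.1/88/g -23.9/89/g -24.7/88/g -25.5/89/g -26.2/87/g -27.0/88/g -27.8/87/g -28.6/88/g -29.4/89/g -30.1/93/g -30.9/94/R -31.6/94/R -32.4/93/R -33.2/95/R -34.0/93/R
260 -19.2/88/g -20.0/87/g -20.7/87/g -21.5/88/g -22.3/87/g -23.1/88/g -23.9/87/g -24.7/87/g -25.5/87/g -26.2/87/g -27.0/87/g -27.8/87/g -28.6/86/g -29.4/88/g -30.1/95/R -30.9/94/R -31.6/94/R -32.5/93/R -33.2/94/R -26.0/344/R
263 -19.0/82/y -19.8/81/y -20.6/81/y -21.4/81/y -22.2/83/y -23.0/82/y -23.8/81/y -24.6/80/y -25.4/82/y -26.2/81/y -27.1/81/y -28.1/53/y -28.7/83/y -29.4/87/R -30.1/93/R -30.9/94/R -31.6/94/R -32.4/95/R -33.2/94/R -34.0/93/R
266 -19.4/96/y -20.1/95/y -20.9/97/y -21.6/94/y -22.4/95/y -23.2/95/y -23.9/96/y -24.7/95/y -25.4/80/y -26.2/82/y -27.0/81/y -28.1/54/y -28.7/81/y -29.4/89/R -30.1/94/R -30.9/95/R -31.6/94/R -32.4/94/R -33.2/95/R -34.0/94/R
270 -19.4/96/y -20.1/95/y -20.9/96/y -21.6/95/y -22.4/96/y -23.2/96/y -23.9/95/y -24.6/81/y -25.4/81/y -26.2/81/y -27.0/81/y -28.0/54/g -28.9/54/g -29.8/54/g -30.8/47/g -31.8/47/g -32.7/47/g -33.6/48/g -34.5/47/g -35.5/47/g
head top -30.1/93.2 -33.2/95.0 -36.4/93.1 -39.5/93.6 -42.7/92.8 -45.9/92.7 -49.2/92.2 -52.5/91.9 -55.7/92.3 -59.0/92.0
```

The lower edge of the slightly drooped head is on the nut flat to within measurement, and the rear face is at 59 mm. The pin is home and the robot is clear, so I'm handing in.

```bash
python3 -c "
from station import *
print(hand_in())"
```

```text
the job is handed in; nothing more can be done
None
```

The job is handed in after about 27 s of robot time, with no verdict returned: the nut is turned clockwise to the next slot, and the locking pin was laid flat, retaken by its head, pushed home through slot and cross hole (about 4–5° droop) and released.

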